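# Leak-test the tee: hold its spring lever level

## Robot

A 7-joint arm with a two-finger parallel gripper is mounted at the origin on the work surface. World frame = base frame: x ahead of the robot, y to its left, z up, the work surface at z = 0. Lengths are in m, angles in rad, forces in N, time in s.
With the tool pointing down it reaches from about 0.4 to 0.85 m from the base axis. Payload 10.4 kg.
Tool frame: the origin (TCP) lies at the very end of the fingers, on their centre line; the grasp point (between the pads) lies 19 mm behind it; z points along the fingers, y is the direction in which the jaws open and shut (so a half turn about z gives the same grasp; the last joint's range is limited). The gripper opens to 85 mm and grips with 20 to 120 N. Pads are 22 mm wide; open, the fingers measure 114 mm over their backs; the gripper's body (76 mm by 85 mm) begins 54 mm behind the grasp point. The pads swing forward as they close: fully open they stand 13 mm farther back than shut.
Start: joints at [-0.023, 0.332, -0.065, 1.46, 0.022, 1.35, -0.088], TCP at [0.625, 0, 0.211] pointing down, gripper open.
Joint ranges: [-2.6, 2.6], [-0.5, 2.12], [-1.47, 1.34], [0.16, 2.42], [-1.27, 4.41], [0.06, 2.06], [-2.6, 2.6]. Speed limits (rad/s): [2.22, 2.22, 2.79, 2.79, 3.14, 3.14, 3.14].

## Interface

Orientations are given as a unit quaternion [x, y, z, w].
In Python, from workcell import get_obs, camera, camera_info, hand_in gives the robot as it stands.
- The arm moves only by the tool move_arm, never from a script. Its argument "moves" is a list of rows, each a list of 3 entries, a list of its own where there are three numbers: the shift along the tool's x, y, z in units of 25 mm (1.0 is 25 mm), then the turn, a rotation vector about the tool's x, y, z in degrees, then the opening, from 0 (shut) to 1 (fully open). A call has 1 to 5 rows; each row shifts and turns the commanded pose from where the row before left it, along the tool's axes as they then stand; what a row does not reach is not made up. A row lasts 1/8 s, in which the tool goes at most 62.5 mm and 10.7 degrees, less where a joint would pass 70% of its speed; a pose out of reach is approached as far as the arm can. A call is refused whole if a number of a shift passes 1 or a number of a turn 10.7, either way. A call with a gripper value outside its range is refused whole. The fingers move at their own pace and stop on an object; "squeeze" is the grip in N (left out, the last holds). Time passes only in rows, so rows that do not move let the fingers close. It gives the time, the measured TCP pose, the force and the opening at its end, in the units of the state.
- get_obs(): the state, without advancing time (a new reading comes with each control period).
- camera(name): name is "scene" or "side" or "wrist"; returns the picture (384x512x3 uint8, red, green, blue); there is no depth.
- camera_info(name): a dict with "fx", "fy", "cx", "cy" (pixels), "D" ([k1, k2, p1, p2, k3] as OpenCV has them; the pictures are not rectified), "origin" and "rotation" of the camera in the world. Camera axes: x right, y down, z forward; pixel columns grow to the right and rows downward; lengths in m; the calibration is good to about 2 mm. A picture is of the moment at which its call begins: read the wrist's pose just before it. camera_info takes no time and is no camera call; for the wrist camera it gives the pose at the moment of the call.
- hand_in(): hands the job in, once; it reports no verdict.
The state is a dict: "clock": time; "joint_pos": joint angles; "joint_velocities": joint speeds; "tau": joint torques, N m; "position": TCP position; "ee_rot": TCP orientation; "ft_force": force on the tool from outside, world axes, zero at the start; "torque": the same for the moment, N m; "grip_width": opening from 0.0 (shut) to 1.0 (fully open).
Only numpy, scipy, OpenCV 4.12 (cv2) and the standard library are available. Lean on these libraries where they do the work, as an engineer would, in place of code of your own. Each camera call takes 0.05 s, during which the arm holds its last target. There are 200 camera calls.

## Task

Three air-test stands are on the counter, each with a spring-return lever and a dark grey pipe fitting standing in its jaws. Leak-test the T-shaped one: with the fingertips press down the lever of the stand that holds the tee until the lever is level, never down to its bottom stop, keep it level for at least five seconds, and finish while still holding it level. Do not press the other two levers, and leave the fittings and everything else on the counter where they are.

Things in the scene. Friction and masses are not known exactly. Their poses are not given: they have to be found in the camera images.
- stand_a: Air-test stand, one of three alike, fixed. Origin on the counter, z up; the lever points to its own -x. Base plate x -120 to 155 mm, 85 wide, 12 thick. Grey valve block 50 x 44 mm at x 0 to 50, 62 mm high; fork cheeks on it, 102 mm high, carry the pivot pin (along y) at x = 20 mm, 85 mm above the counter. Round 34 mm gauge at its +y side, 62 mm high. Four jaws at the +x end hold a fitting.
- stand_b: Air-test stand exactly like stand_a, at its own place and yaw; carries lever_b and holder_b.
- stand_c: Air-test stand exactly like stand_a, at its own place and yaw; carries lever_c and holder_c.
- holder_a (a point): Centre of the four 10 mm high jaws of stand_a, on top of its base plate (12 mm above the counter), 110 mm along the stand's +x from its origin. The fitting that this stand holds stands upright here.
- pad_a (a point): Centre of the top face of the black press pad (46 mm along the lever, 36 wide, 14 thick) at the free end of lever_a; moves with it. 130 mm from the pivot along the lever, 7 mm above its centre line. Lever level: at the stand's x = -110 mm, 92 mm above the counter. Lever up: x about -83 mm, 164 mm above the counter.
- lever_a (a joint): Angle (rad) of the spring-return lever of stand_a, a steel bar 18 mm wide, 8 thick. 0 = up at rest, rising 0.6 rad (34 deg) to its free end; grows as the pad is pressed down; 0.60 = level (bar horizontal); 0.95 = bottom stop. Pressing down on the pad takes about 4 N at first, 8 N at level, 11 N near the stop; springs back when let go.
- holder_b (a point): Centre of the four 10 mm high jaws of stand_b, on top of its base plate (12 mm above the counter), 110 mm along the stand's +x from its origin. The fitting that this stand holds stands upright here.
- pad_b (a point): Centre of the top face of the black press pad (46 mm along the lever, 36 wide, 14 thick) at the free end of lever_b; moves with it. 130 mm from the pivot along the lever, 7 mm above its centre line. Lever level: at the stand's x = -110 mm, 92 mm above the counter. Lever up: x about -83 mm, 164 mm above the counter.
- lever_b (a joint): Angle (rad) of the spring-return lever of stand_b, a steel bar 18 mm wide, 8 thick. 0 = up at rest, rising 0.6 rad (34 deg) to its free end; grows as the pad is pressed down; 0.60 = level (bar horizontal); 0.95 = bottom stop. Pressing down on the pad takes about 4 N at first, 8 N at level, 11 N near the stop; springs back when let go.
- holder_c (a point): Centre of the four 10 mm high jaws of stand_c, on top of its base plate (12 mm above the counter), 110 mm along the stand's +x from its origin. The fitting that this stand holds stands upright here.
- pad_c (a point): Centre of the top face of the black press pad (46 mm along the lever, 36 wide, 14 thick) at the free end of lever_c; moves with it. 130 mm from the pivot along the lever, 7 mm above its centre line. Lever level: at the stand's x = -110 mm, 92 mm above the counter. Lever up: x about -83 mm, 164 mm above the counter.
- lever_c (a joint): Angle (rad) of the spring-return lever of stand_c, a steel bar 18 mm wide, 8 thick. 0 = up at rest, rising 0.6 rad (34 deg) to its free end; grows as the pad is pressed down; 0.60 = level (bar horizontal); 0.95 = bottom stop. Pressing down on the pad takes about 4 N at first, 8 N at level, 11 N near the stop; springs back when let go.
- tee: The T-shaped fitting, dark grey plastic: round foot 42 mm diameter, 14 mm high, a 28 mm upright pipe, and a level cross pipe with an open collar at BOTH ends, 116 mm long end to end along its x axis, centre 75 mm up, 95 mm tall. Origin at the centre of the underside. Stands in the holder of one of the stands, at any yaw.
- elbow: Dark grey plastic elbow fitting: same foot and upright pipe, but a level pipe to ONE side only (own +x, 58 mm from its axis), 95 mm tall. Origin at the centre of the underside. Stands in another stand's holder.
- nipple: Dark grey plastic straight fitting: same foot, upright pipe with a 40 mm collar at the top, no side pipe, 95 mm tall. Origin at the centre of the underside. Stands in the remaining stand's holder.
- nozzle_cap: Bystander: grey nozzle cap, 26 mm diameter, 28 mm tall, on the counter between stands. Origin at the underside.
- brass_plug: Bystander: brass plug, 22 mm diameter, 26 mm tall, on the counter between stands. Origin at the underside.
- gasket: Bystander: black rubber ring, 52 mm diameter, 6 mm thick, lying nearer the robot. Origin at the underside.
- wrench: Bystander: steel wrench lying flat at the right (-y) side. Origin at the underside.
- sealant_jar: Bystander: jar, 60 mm diameter, 75 mm tall, at the left (+y) side. Origin at the underside.
- carton: Bystander: cardboard box 110 x 150 x 70 mm at the left (+y) side. Origin at the underside.
- small_pump: Bystander: small pump, about 120 x 70 x 90 mm, at the right (-y) side. Origin at the underside.
Mind the look-alikes: they are no part of the job. Leave any blue or red look-alike of the elbow alone.

How it is judged:
By the outcome, as a careful person would: the job done as asked, in the order asked, and still so for the second after the job is handed in, while the arm keeps its last pose, push and grip.
It also fails if it takes over 45 s, if anything falls off the work surface, if the arm or the gripper's body presses on something with over 40 N, if the wrist force passes 120 N, or if a joint passes its speed limit or range.

## Working session

There is one attempt and no reset: what is moved stays moved. The work goes in short steps, Python scripts to look and compute and a tool call to move; the robot and the scene stay as the last step left them, time stands still between calls to the robot, and variables do not carry over. Pictures are saved under pics/ and viewed, about 8 in all and at most 12, crops included, and the job is handed in when it is done.

Besides the shell and the picture viewer there is one more tool, called after "Call:" by a JSON object that holds its "name" and its "arguments". move_arm: Moves the arm, as the interface text tells. Its arguments: {"type":"object","properties":{"moves":{"type":"array","items":{"type":"array"}},"squeeze":{"type":"number"}},"required":["moves"]}

```bash
mkdir -p pics; python3 - <<'E'
from workcell import *
import cv2,numpy as np
for n in("scene","side"):
    im=camera(n); cv2.imwrite(f"pics/{n}1.png",cv2.resize(im[:,:,::-1],(800,600),interpolation=cv2.INTER_CUBIC))
    cv2.imwrite(f"pics/{n}_raw.png",im[:,:,::-1])
    print(n,camera_info(n))
print(get_obs())
E
```

```text
scene {'fx': 379.0335283481736, 'fy': 379.0335283481736, 'cx': 255.9684426219668, 'cy': 188.29922908005383, 'D': array([-0.08174509,  0.        ,  0.        ,  0.        ,  0.        ]), 'origin': array([ 1.06664699, -0.93451453,  0.85757839]), 'rotation': array([ 0.85628532,  0.21493287, -0.11695569, -0.45486337])}
side {'fx': 403.07452527284886, 'fy': 403.07452527284886, 'cx': 256.99612720226725, 'cy': 193.0779348644267, 'D': array([-0.10388427,  0.        ,  0.        ,  0.        ,  0.        ]), 'origin': array([0.32587797, 0.82030743, 1.06363231]), 'rotation': array([-0.10280874,  0.93051159, -0.34817168,  0.04852868])}
{'clock': 0.1, 'joint_pos': array([-0.02258347,  0.33280803, -0.06469744,  1.46082337,  0.02163308,
        1.34993085, -0.08853112]), 'joint_velocities': array([ 5.50376453e-04, -1.34924139e-03, -1.68630225e-03, -1.67611456e-03,
        1.47630420e-03,  2.29702802e-04,  6.34385908e-05]), 'tau': array([ 9.25707973e-04, -6.26745987e+01,  4.87730233e-02, -3.92438293e+01,
        1.62844139e-02,  6.89412060e-03, -5.92459219e-05]), 'position': array([ 6.24643727e-01, -2.78452946e-05,  2.10412146e-01]), 'ee_rot': array([ 7.07115230e-01,  7.07098046e-01, -4.81085243e-04, -4.16946012e-04]), 'ft_force': array([ 0.05761166, -0.49335845,  0.28019955]), 'torque': array([-0.07881641,  0.0202389 ,  0.01028708]), 'grip_width': 1.0044568058903633}
```

View pics/scene1.png

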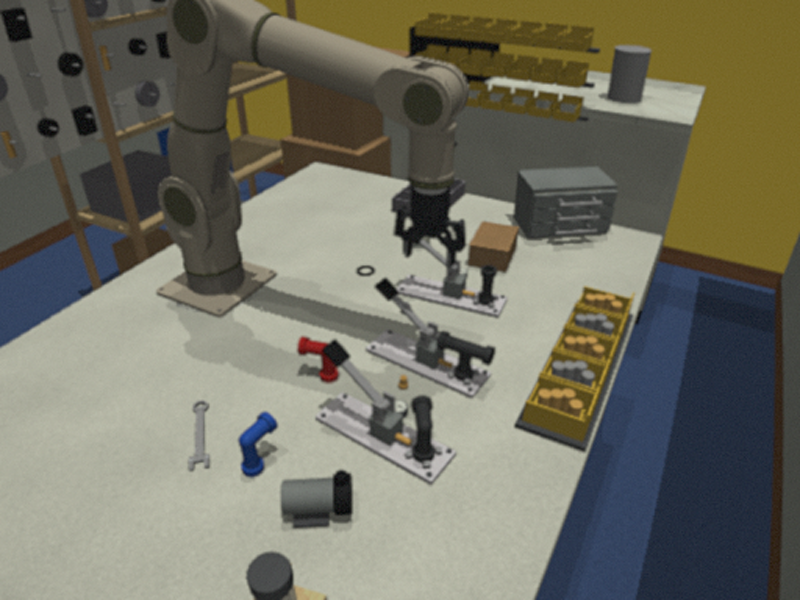

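View pics/side1.png

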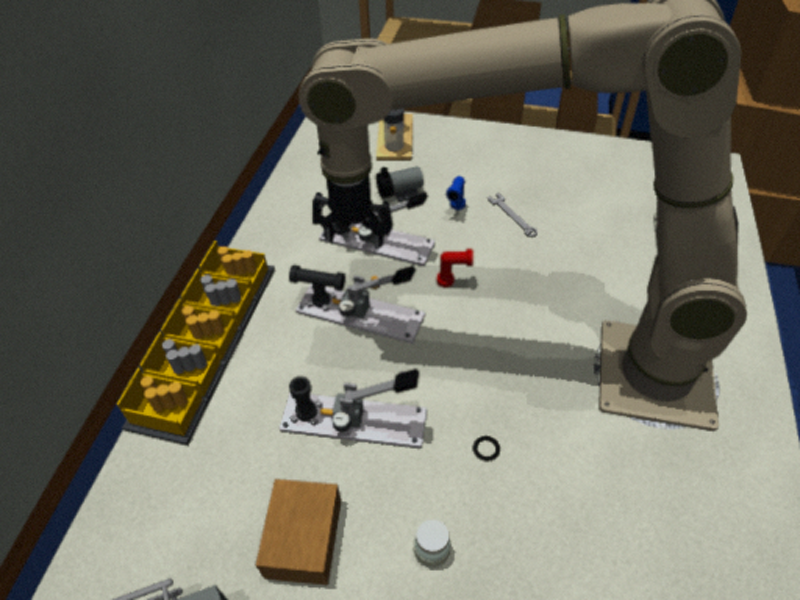

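Scene view, the three stands' fittings: near stand (423,425) shows an upright with one bent arm, probably the elbow. Middle stand (465,350) shows a cross pipe to both sides, probably the tee. Far stand (487,285) is a straight nipple. I'll confirm with one enlarged crop from both cameras.

```bash
python3 - <<'E'
import cv2,numpy as np
a=cv2.imread("pics/scene_raw.png")[175:255,225:325]
b=cv2.imread("pics/side_raw.png")[150:230,180:280]
r=lambda i:cv2.resize(i,None,fx=7,fy=7,interpolation=cv2.INTER_CUBIC)[:,:700]
o=np.vstack([cv2.resize(i,(750,600),interpolation=cv2.INTER_CUBIC) for i in(a,)])
cv2.imwrite("pics/c1.png",o)
cv2.imwrite("pics/c2.png",cv2.resize(b,(750,600),interpolation=cv2.INTER_CUBIC))
E
```

```text
(no output)
```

View pics/c1.png

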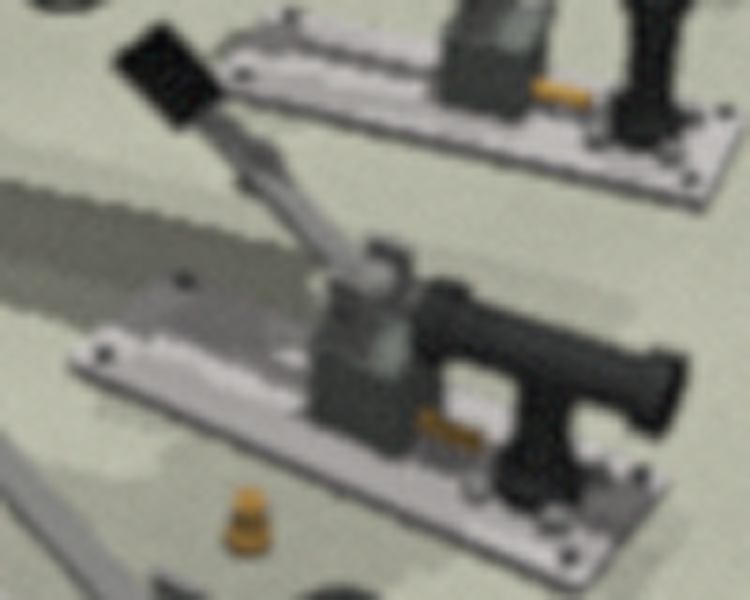

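View pics/c2.png

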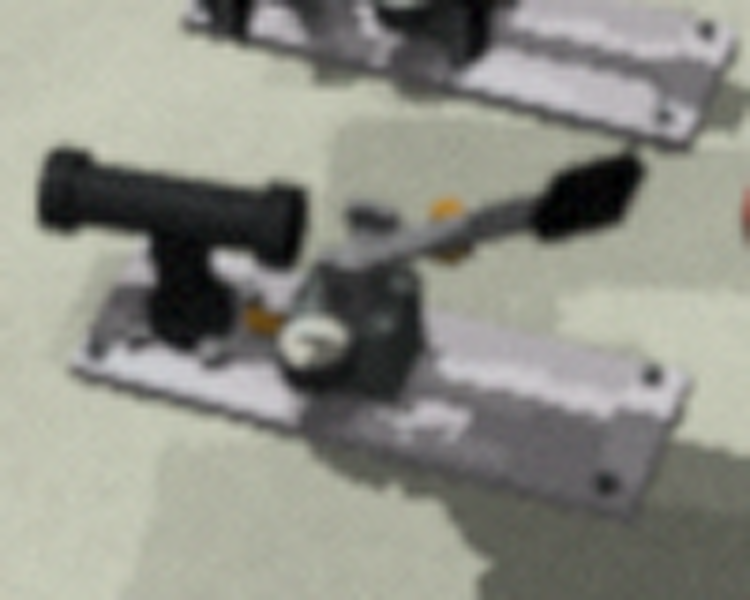

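Tee confirmed: in both crops the middle stand's fitting has collars at both ends of its cross pipe. Scene crop: plate corners at (72,358), (580,582), (668,487), pad about (165,75). Side crop: corners at (690,378), (630,513), (72,366), pad about (590,195). Next I fit the stand pose.

```bash
cat >fit.py <<'E'
from workcell import *
import cv2,numpy as np
from scipy.optimize import least_squares
from scipy.spatial.transform import Rotation as R
def proj(n,P):
    c=camera_info(n);Rc=R.from_quat(c['rotation']).as_matrix()
    K=np.array([[c['fx'],0,c['cx']],[0,c['fy'],c['cy']],[0,0,1]])
    return cv2.projectPoints((np.atleast_2d(P)-c['origin'])@Rc,np.zeros(3),np.zeros(3),K,np.array(c['D']))[0][:,0]
def world(p,L):
    c,s=np.cos(p[2]),np.sin(p[2]);L=np.atleast_2d(L)
    return np.c_[p[0]+c*L[:,0]-s*L[:,1],p[1]+s*L[:,0]+c*L[:,1],L[:,2]]
h=.0425
L={'scene':[[-.12,-h,.012],[.155,-h,.012],[.155,h,.012],[-.083,0,.164],[.02,0,.085]],'side':[[-.12,-h,.012],[-.12,h,.012],[.155,h,.012],[-.083,0,.164]]}
U={'scene':np.array([[72,356],[580,578],[668,485],[165,73]])/7.5+[225,175]-.43,'side':np.array([[692,378],[630,511],[72,366],[590,190]])/7.5+[180,150]-.43}
if __name__=='__main__':
    f=lambda p:np.concatenate([(proj(n,world(p,L[n][:4]))-U[n]).ravel() for n in U])
    s=least_squares(f,[.65,-.1,0]);print(s.x,s.fun.round(1).reshape(-1,2).tolist())
    p=s.x
    print('pad up',world(p,[-.083,0,.164]),'level',world(p,[-.11,0,.092]), 'holder',world(p,[.11,0,.012]))
E
python3 fit.py
```

```text
[ 0.61954527 -0.02612502 -0.11162649] [[-1.2, -0.5], [-0.7, 0.4], [-0.1, -1.8], [1.2, -1.0], [0.2, -0.9], [0.5, 0.1], [-0.5, -0.8], [-1.4, -0.6]]
pad up [[ 0.53706184 -0.01687925  0.164     ]] level [[ 0.51022989 -0.01387159  0.092     ]] holder [[ 0.72886066 -0.03837845  0.012     ]]
```

Call:
{"name": "move_arm", "arguments": {"moves": [[[-0.14, -0.7, 0], [0, 0, 0], 0], [[-0.14, -0.7, 0], [0, 0, 0], 0], [[-0.14, -0.7, 0], [0, 0, 0], 0], [[-0.14, -0.7, 0], [0, 0, 3.2], 0], [[-0.1, -0.7, 0], [0, 0, 3.2], 0]], "squeeze": 40}}

```text
clock: 0.72
position: [0.5366, -0.0158, 0.2107]
ee_rot: [0.746, 0.666, -0.0, -0.0]
ft_force: [0.2, -1.2, 0.9]
grip_width: 0.005
```

Call:
{"name": "move_arm", "arguments": {"moves": [[[0, 0, 0], [0, 0, 0], 0], [[0, 0, 0], [0, 0, 0], 0], [[0, 0, 0], [0, 0, 0], 0], [[0, 0, 0], [0, 0, 0], 0]]}}

```text
clock: 1.23
position: [0.5377, -0.0154, 0.2109]
ee_rot: [0.745, 0.667, -0.0, -0.0]
ft_force: [-0.7, -0.2, -0.3]
grip_width: -0.001
```

```bash
python3 - <<'E'
from fit import *
print(get_obs()['position'],get_obs()['ee_rot'],get_obs()['grip_width'],get_obs()['ft_force'])
a=camera('side')[130:250,180:300,::-1];b=camera('scene')[130:250,200:320,::-1]
cv2.imwrite('pics/d1.png',cv2.resize(np.hstack([a,b]),(800,400),interpolation=cv2.INTER_CUBIC))
E
```

```text
[ 0.53769447 -0.01543322  0.21093594] [ 7.45331234e-01  6.66694341e-01 -4.31151884e-05 -6.79723664e-05] -0.0008003031459393994 [-0.70989477 -0.17267335 -0.26177613]
```

View pics/d1.png

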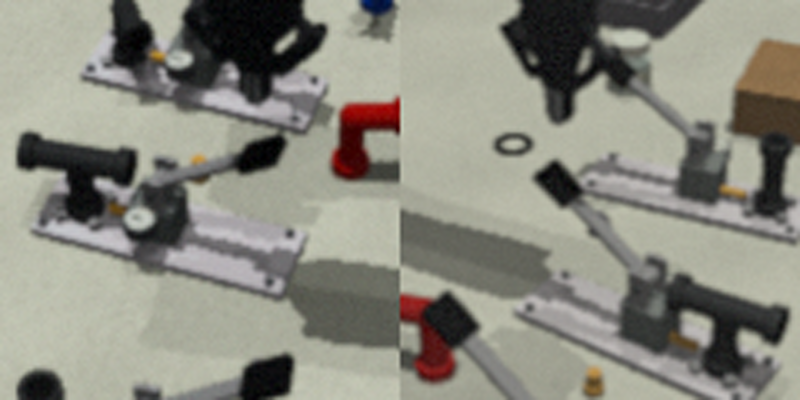

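Fingers are shut and straight above the middle pad in both views (side: tip (255,95), pad (262,155); scene: tip (560,120), pad (560,183)). I press along the pad's arc.

Call:
{"name": "move_arm", "arguments": {"moves": [[[0, 0, 0.6], [0, 0, 0], 0], [[0, -0.1, 0.6], [0, 0, 0], 0], [[0, -0.15, 0.6], [0, 0, 0], 0], [[0, -0.15, 0.6], [0, 0, 0], 0], [[0, -0.2, 0.6], [0, 0, 0], 0]]}}

```text
clock: 1.95
position: [0.5224, -0.0138, 0.1355]
ee_rot: [0.745, 0.667, 0.0, 0.0]
ft_force: [-0.1, 0.1, 5.1]
grip_width: 0.0
```

Call:
{"name": "move_arm", "arguments": {"moves": [[[0, -0.1, 0.4], [0, 0, 0], 0], [[0, -0.1, 0.4], [0, 0, 0], 0], [[0, -0.1, 0.4], [0, 0, 0], 0], [[0, 0, 0.2], [0, 0, 0], 0], [[0, 0, 0], [0, 0, 0], 0]]}}

```text
clock: 2.58
position: [0.5148, -0.0129, 0.1009]
ee_rot: [0.745, 0.667, -0.0, -0.0]
ft_force: [-2.9, 0.6, 7.8]
grip_width: 0.004
```

Call:
{"name": "move_arm", "arguments": {"moves": [[[0, -0.05, 0.18], [0, 0, 0], 0], [[0, -0.05, 0.16], [0, 0, 0], 0], [[0, 0, 0], [0, 0, 0], 0], [[0, 0, 0], [0, 0, 0], 0]]}}

```text
clock: 3.08
position: [0.5131, -0.0127, 0.093]
ee_rot: [0.745, 0.667, 0.001, 0.0]
ft_force: [0.2, -0.1, 6.5]
grip_width: -0.0
```

```bash
python3 - <<'E'
from fit import *
o=get_obs();print(o['position'],o['ft_force'],o['clock'])
a=camera('side')[150:230,200:300,::-1];b=camera('scene')[170:250,220:320,::-1]
cv2.imwrite('pics/e1.png',cv2.resize(np.vstack([a,b])if 0 else np.hstack([a,b]),(800,320),interpolation=cv2.INTER_CUBIC))
p=[.6195,-.0261,-.1116]
for a in(.5,.6,.7):  # expected bar & pad-face points, crop pixels
    f=.6-a; q=lambda r,n:[.02-r*np.cos(f)+n*np.sin(f),0,.085+r*np.sin(f)+n*np.cos(f)]
    P=world(p,[q(0,0),q(107,0) if 0 else q(.107,0),q(.153,.007)])
    print(a,((proj('side',P)-[200,150])*4).round().tolist(),((proj('scene',P)-[220,170])*4+[400,0]).round().tolist())
E
```

```text
[ 0.5131457  -0.01267558  0.09301627] [ 0.19849857 -0.08264253  6.54169921] 3.075
0.5 [[112.0, 135.0], [233.0, 157.0], [287.0, 161.0]] [[613.0, 171.0], [509.0, 118.0], [467.0, 91.0]]
0.6 [[112.0, 135.0], [234.0, 166.0], [288.0, 174.0]] [[613.0, 171.0], [509.0, 128.0], [466.0, 104.0]]
0.7 [[112.0, 135.0], [234.0, 175.0], [288.0, 187.0]] [[613.0, 171.0], [509.0, 138.0], [467.0, 119.0]]
```

View pics/e1.png

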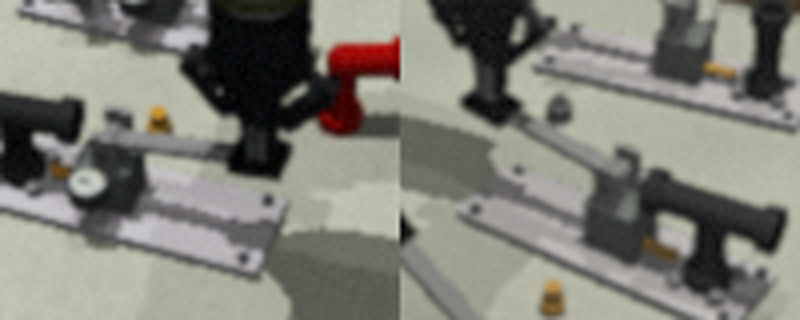

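The lever looks close to level, and z = 0.093 agrees with the 0.092 given, but the image leaves 0.5 to 0.6 open. I check with an overlay on averaged pictures.

```bash
python3 - <<'E'
from fit import *
p=[.6195,-.0261,-.1116]
def seg(im,n,o,k,A,B,col):
    q=((proj(n,world(p,[A,B]))-o+.5)*k-.5)
    cv2.line(im,*[tuple(int(v*16) for v in x) for x in q],col,1,cv2.LINE_AA,4)
out=[]
for n,o in(('side',(205,165)),('scene',(245,185))):
    m=np.mean([camera(n).astype(float) for _ in range(8)],0).astype(np.uint8)[:,:,::-1]
    cv2.imwrite(f'pics/avg_{n}.png',m)
    k=10; c=cv2.resize(m[o[1]:o[1]+50 if 0 else o[1]+30+10,o[0]:o[0]+70],None,fx=k,fy=k,interpolation=cv2.INTER_CUBIC)
    c=cv2.convertScaleAbs(c,alpha=1.3,beta=20)
    for a,col in((.5,(255,0,0)),(.6,(0,200,0)),(.7,(0,0,255))):
        f=.6-a;q=lambda r,y,nn:[.02-r*np.cos(f)+nn*np.sin(f),y,.085+r*np.sin(f)+nn*np.cos(f)]
        for y in(-.009,.009): seg(c,n,o,k,q(.02,y,.004),q(.107,y,.004),col)
        seg(c,n,o,k,q(.153,-.018,-.007),q(.153,.018,-.007),col)
    for y in(-.0425,.0425): seg(c,n,o,k,[-.12,y,.012],[.155,y,.012],(255,0,255))
    seg(c,n,o,k,[-.12,-.0425,.012],[-.12,.0425,.012],(255,0,255))
    out.append(c[:300 if 0 else 400])
im=np.vstack(out); cv2.imwrite('pics/f1.png',cv2.resize(im,(525,600),interpolation=cv2.INTER_AREA))
print(get_obs()['position'],get_obs()['ft_force'],get_obs()['clock'])
E
```

```text
[ 0.51317407 -0.01269191  0.09305047] [-0.33692582  0.21105984  6.16136282] 3.975
```

View pics/f1.png

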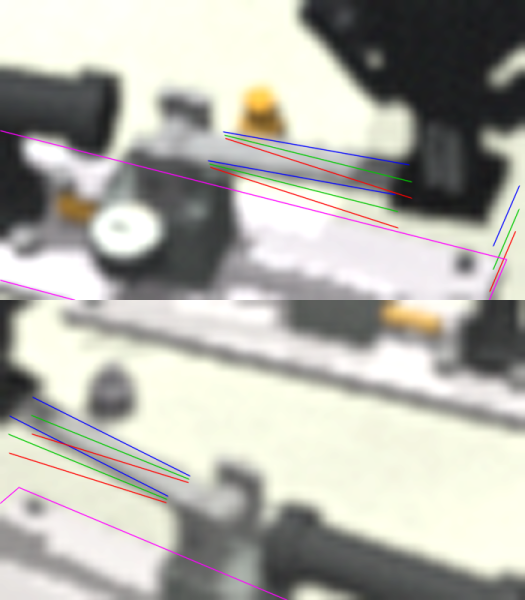

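The overlay suggests 0.5 or less, while the TCP height says level. I test the TCP projection against the fingertip pixels to settle that.

```bash
python3 - <<'E'
from fit import *
p=[.6195,-.0261,-.1116]
T=[.5377,-.0154,.2109]
print('tip before: side',proj('side',T),'seen',(256.5,158.5),' scene',proj('scene',T),'seen',(248,166))
def lev(a,r,y,n):
    f=.6-a; return [.02-r*np.cos(f)+n*np.sin(f),y,.085+r*np.sin(f)+n*np.cos(f)]
tiles=[]
for n,o in(('side',(222,165)),('scene',(228,182))):
    m=cv2.imread(f'pics/avg_{n}.png')[o[1]:o[1]+30,o[0]:o[0]+40]
    m=cv2.resize(m,None,fx=10,fy=10,interpolation=cv2.INTER_CUBIC);m=cv2.convertScaleAbs(m,alpha=2,beta=30)
    row=[m]
    for a,col in((.4,(0,0,255)),(.6,(0,255,0))):
        c=m.copy()
        def poly(pts,cl):
            q=((proj(n,world(p,pts))-o+.5)*10-.5); cv2.polylines(c,[np.int32(q*16)],True,cl,1,cv2.LINE_AA,4)
        for nn in(-.007,.007): poly([lev(a,r,y,nn) for r,y in((.107,-.018),(.153,-.018),(.153,.018),(.107,.018))],col)
        poly([lev(a,r,y,.004) for r,y in((.02,-.009),(.107,-.009),(.107,.009),(.02,.009))],(255,255,0))
        q=((proj(n,get_obs()['position'])-o+.5)*10-.5)[0];cv2.circle(c,tuple(int(v) for v in q),4,(255,0,255),-1)
        row.append(c)
    tiles.append(np.hstack(row))
cv2.imwrite('pics/g1.png',cv2.resize(np.vstack(tiles),(800,400),interpolation=cv2.INTER_AREA))
E
```

```text
tip before: side [[256.24838902 163.84738844]] seen (256.5, 158.5)  scene [[247.89823999 171.18637979]] seen (248, 166)
```

View pics/g1.png

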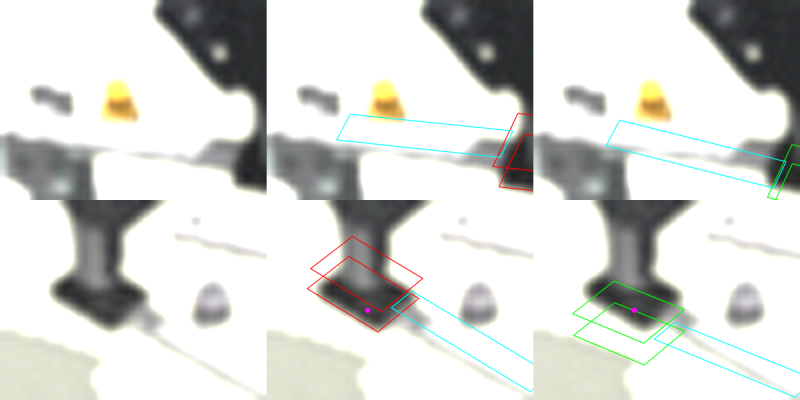

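The TCP projects about 5 px (12 mm) below the visible fingertip, so the closed tips stop short of the TCP and the lever isn't level yet. I'll measure the angle from the pad's lower outline and check the method on the first pictures, where the angle is 0.

```bash
cat >ang.py <<'E'
from fit import *
p=[.6195,-.0261,-.1116]
def lev(a,r,y,n):
    f=.6-a; return [.02-r*np.cos(f)+n*np.sin(f),y,.085+r*np.sin(f)+n*np.cos(f)]
def low(n,a):   # lower outline of the pad: fn column->row, and column span
    P=[lev(a,r,y,k) for r in(.107,.153) for y in(-.018,.018) for k in(-.007,.007)]
    h=cv2.convexHull(proj(n,world(p,P)).astype(np.float32))[:,0]; h=np.vstack([h,h[:1]])
    cols=np.arange(np.ceil(h[:,0].min())+2,h[:,0].max()-2); out=[]
    for c in cols:
        r=[y0+(c-x0)/(x1-x0)*(y1-y0) for (x0,y0),(x1,y1) in zip(h[:-1],h[1:]) if (x0-c)*(x1-c)<0]
        out.append(max(r))
    return cols.astype(int),np.array(out)
def measure(n,im):
    g=im.mean(2); res=[]
    for a in np.arange(-.1,.96,.02):
        c,r=low(n,a)
        s=lambda d:np.array([np.interp(y+d,np.arange(384),g[:,x]) for x,y in zip(c,r)])
        res.append((np.mean(np.clip(s(1.2)-s(-1.2),-20,60)),a))
    res.sort(reverse=True); return [(round(a,2),round(v)) for v,a in res[:4]]
def now(k=4): return {n:np.mean([camera(n).astype(float) for _ in range(k)],0) for n in('scene','side')}
E
python3 - <<'E'
from ang import *
for t in('%s_raw','avg_%s'):
    for n in('scene','side'): print(t%n,measure(n,cv2.imread('pics/'+t%n+'.png').astype(float)))
E
```

```text
scene_raw [(np.float64(-0.02), 58), (np.float64(0.0), 57), (np.float64(-0.04), 54), (np.float64(-0.06), 53)]
side_raw [(np.float64(-0.02), 60), (np.float64(-0.04), 60), (np.float64(-0.06), 58), (np.float64(0.0), 54)]
avg_scene [(np.float64(0.42), 59), (np.float64(0.4), 59), (np.float64(0.44), 59), (np.float64(0.46), 58)]
avg_side [(np.float64(0.38), 60), (np.float64(0.4), 60), (np.float64(0.42), 59), (np.float64(0.44), 56)]
```

The method reads about -0.03 at rest, and about 0.44 now after correcting for that. The pad needs about 20 mm more; I go 15 mm and measure again.

Call:
{"name": "move_arm", "arguments": {"moves": [[[0, 0, 0.2], [0, 0, 0], 0], [[0, 0, 0.2], [0, 0, 0], 0], [[0, 0, 0.2], [0, 0, 0], 0], [[0, 0, 0], [0, 0, 0], 0], [[0, 0, 0], [0, 0, 0], 0]]}}

```text
clock: 4.6
position: [0.5119, -0.0126, 0.0775]
ee_rot: [0.745, 0.667, -0.0, -0.0]
ft_force: [-4.5, 0.9, 7.8]
grip_width: 0.001
```

```bash
python3 - <<'E'
from ang import *
for n,i in now().items(): print(n,measure(n,i))
o=get_obs();print(o['position'],o['ft_force'],o['clock'])
E
```

```text
scene [(np.float64(0.52), 57), (np.float64(0.54), 57), (np.float64(0.5), 57), (np.float64(0.48), 48)]
side [(np.float64(0.5), 58), (np.float64(0.52), 58), (np.float64(0.54), 57), (np.float64(0.48), 56)]
[ 0.51193737 -0.01254756  0.07756335] [-5.60243878  0.47987051  7.80083128] 5.0
```

Angle is now about 0.55. The tips end about 20 mm short of the TCP: the 5 px gap is worth about 20 mm in these views, so all the evidence agrees. About 6 mm more to go.

Call:
{"name": "move_arm", "arguments": {"moves": [[[0, -0.05, 0.13], [0, 0, 0], 0], [[0, -0.05, 0.13], [0, 0, 0], 0], [[0, 0, 0], [0, 0, 0], 0], [[0, 0, 0], [0, 0, 0], 0]]}}

```text
clock: 5.5
position: [0.5114, -0.0125, 0.072]
ee_rot: [0.746, 0.666, 0.001, 0.001]
ft_force: [0.3, -0.1, 6.6]
grip_width: -0.001
```

```bash
python3 - <<'E'
from ang import *
I=now()
for n,i in I.items(): print(n,measure(n,i))
o=get_obs();print(o['position'],o['ft_force'],o['clock'])
a=I['side'][150:230,200:300,::-1];b=I['scene'][170:250,220:320,::-1]
cv2.imwrite('pics/h1.png',cv2.resize(np.hstack([a,b]).astype(np.uint8),(800,320),interpolation=cv2.INTER_CUBIC))
E
```

```text
scene [(np.float64(0.58), 57), (np.float64(0.56), 55), (np.float64(0.6), 54), (np.float64(0.54), 47)]
side [(np.float64(0.58), 59), (np.float64(0.56), 58), (np.float64(0.54), 56), (np.float64(0.6), 56)]
[ 0.51137459 -0.01247053  0.07194959] [ 2.27369292 -0.37460302  8.44137795] 5.9
```

View pics/h1.png

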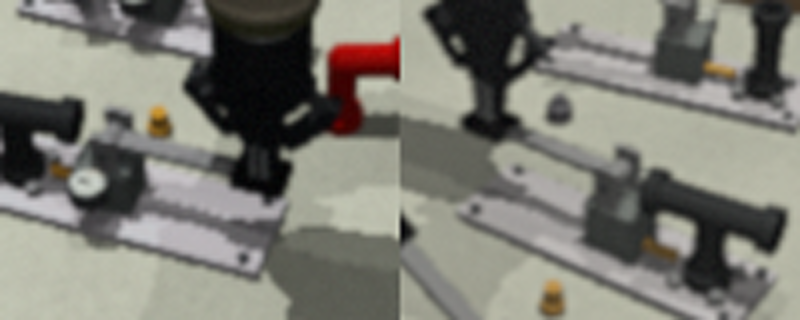

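The corrected reading is about 0.60, and the force is 8.4 N against 8 expected at level. Tip height is 0.072 + 0.020 = 0.092. In both views the bar runs parallel to the plate. I hold still now.

Call:
{"name": "move_arm", "arguments": {"moves": [[[0, 0, 0], [0, 0, 0], 0], [[0, 0, 0], [0, 0, 0], 0], [[0, 0, 0], [0, 0, 0], 0], [[0, 0, 0], [0, 0, 0], 0], [[0, 0, 0], [0, 0, 0], 0]]}}

```text
clock: 6.52
position: [0.5114, -0.0125, 0.072]
ee_rot: [0.745, 0.667, 0.001, 0.001]
ft_force: [1.0, -1.0, 7.8]
grip_width: 0.005
```

Call:
{"name": "move_arm", "arguments": {"moves": [[[0, 0, 0], [0, 0, 0], 0], [[0, 0, 0], [0, 0, 0], 0], [[0, 0, 0], [0, 0, 0], 0], [[0, 0, 0], [0, 0, 0], 0], [[0, 0, 0], [0, 0, 0], 0]]}}

```text
clock: 7.15
position: [0.5114, -0.0125, 0.0719]
ee_rot: [0.745, 0.667, 0.001, 0.001]
ft_force: [1.5, -0.4, 8.1]
grip_width: 0.001
```

Call:
{"name": "move_arm", "arguments": {"moves": [[[0, 0, 0], [0, 0, 0], 0], [[0, 0, 0], [0, 0, 0], 0], [[0, 0, 0], [0, 0, 0], 0], [[0, 0, 0], [0, 0, 0], 0], [[0, 0, 0], [0, 0, 0], 0]]}}

```text
clock: 7.78
position: [0.5114, -0.0125, 0.072]
ee_rot: [0.746, 0.666, 0.001, 0.001]
ft_force: [0.0, -0.0, 7.6]
grip_width: 0.0
```

Call:
{"name": "move_arm", "arguments": {"moves": [[[0, 0, 0], [0, 0, 0], 0], [[0, 0, 0], [0, 0, 0], 0], [[0, 0, 0], [0, 0, 0], 0], [[0, 0, 0], [0, 0, 0], 0], [[0, 0, 0], [0, 0, 0], 0]]}}

```text
clock: 8.4
position: [0.5114, -0.0125, 0.072]
ee_rot: [0.746, 0.666, 0.001, 0.001]
ft_force: [1.1, 0.4, 6.8]
grip_width: -0.002
```

```bash
python3 - <<'E'
from ang import *
for n,i in now(50).items(): print(n,measure(n,i))
o=get_obs();print(o['position'],o['ft_force'],o['clock'])
if o['clock']-5.9>6 and abs(o['position'][2]-.072)<.002: print('handing in',hand_in())
E
```

```text
scene [(np.float64(0.58), 57), (np.float64(0.56), 55), (np.float64(0.6), 54), (np.float64(0.54), 48)]
side [(np.float64(0.58), 58), (np.float64(0.56), 58), (np.float64(0.54), 56), (np.float64(0.6), 56)]
[ 0.51137222 -0.01244003  0.07195599] [ 1.2673727  -0.05931923  7.95706548] 13.4
the job is handed in; nothing more can be done
handing in None
```

I pressed the middle stand's lever, the one holding the tee, down to level with the shut fingertips. I held it there for about 8 s (clock 5.4 to 13.4 s) and handed in while still holding.

- **Lever angle:** the last check, from the pad's outline in both cameras, gave about 0.57. Corrected for the method's offset of about -0.025 at rest, that is about 0.60 rad, which is level. Every earlier angle I measured on the way down was smaller, so it never came near the bottom stop.
- **Force and drift:** the press force was about 8 N, as expected at level. The height stayed steady at about 0.072 m throughout.
- **One disagreement:** when the TCP first stood at the pad's level height (0.093 m), the lever was only at about 0.44. The shut fingertips end about 20 mm short of the reported TCP, so I set the final height from the camera measurements.
- **Rest of the scene:** I made no moves near the other two levers, the fittings or the loose items. The last picture I viewed, at level, showed the tee and the brass plug where they had been. I took no final full-scene picture.

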